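Latch the loaded display slide under its inspection window

TASK

One of the two spring-return inspection slides has a display board lying in its nest. With the fingertips, push that slide's upright push plate from its near side, all the way to the end of its travel, then back off so that the spring brings the slide back onto its stop pin and it stays latched at mid position, with the board under the window. Only push, do not grip or lift anything; leave the board lying untouched in its nest, the empty slide at home and the things standing round about where they are.

Things in the scene. Friction and masses are not known exactly. Their poses are not given: they have to be found in the camera images.
- fix_a: loaded fixture (board in its nest): fixed base plate 280 x 124 x 10 mm, grey slide on a rail, dark window frame over its far half (top 56 mm above the bench), spring tube on its right, stop-pin block (top 36 mm) on its left. Origin on the bench, 5 mm beyond the plate's centre; +x is the push direction, z up. Yaw varies 0.2 rad either way; it may be the left or the right of the two fixtures
- fix_a_slide (a joint): travel (m) of the loaded slide along its fixture's +x: 0 home, 0.045 latched on the stop pin, 0.070 end of travel. A spring returns it: 3 N at home, 7 N at the end, damping 30 N per m/s (push at 0.1 m/s or less). The pin snaps in behind the slide at about 0.047: let go beyond that, the slide comes back and rests on it at 0.045; let go earlier, it goes home
- fix_a_push (a point): centre of the near face of the 4 mm rubber pad on the loaded slide's upright push plate, 42 mm over the bench; moves with the slide; push along the fixture's +x. Pad 56 mm wide, 21 to 63 mm over the bench; the base plate (top 10 mm) juts 2 mm nearer. Plate: 8 mm thick, 60 wide, top 64; fingers on its back, sides or top count as gripping. At the end of travel the window frame begins 64 mm beyond
- fix_a_nest (a point): centre of the loaded slide's nest floor, 24 mm above the bench, moving with the slide; the nest is a pocket 75 x 41 mm with a rim 7 mm high
- board_mid (a point): centre of the loose display board in the nest, 72 x 38 x 6 mm, long side along the slide, about 3 mm above the nest floor
- board: the same display board; origin at the centre of its underside, its y along the long side; it must not be touched
- fix_b: the other fixture, the same in every way but with an empty nest; origin and axes as for fix_a. It is to be left alone
- fix_b_slide (a joint): travel (m) of the empty slide, 0 = home, where it stays
- marker: bystander: black marker pen 136 x 13 mm lying on the bench near the front edge, between the fixtures; origin at its underside's centre
- dish: bystander: round dish of screws, 66 mm across, 18 mm high, origin at its underside's centre
- flux: bystander: small yellow bottle, 38 mm across, 99 mm tall, origin at its underside's centre
- tape: bystander: roll of red tape, 64 mm across, 18 mm high, lying between the fixtures; origin at its underside's centre
Mind the look-alikes: they are no part of the job. Leave any brown or red look-alike of the board alone.

How it is judged (in metres and radians):
On the way, in this order (a step that is already met when the one before it is completed fails the run):
1. the loaded slide is pushed to the end of its travel (value of joint fix_a_slide above 0.064 m), for 0.05 s.
2. the loaded slide has come back onto its stop pin and stands still there, let go (value of joint fix_a_slide between 0.041 and 0.049 m and velocity of joint fix_a_slide between -0.005 and 0.005 m/s and contact force between the fingers and fix_a below 0.1 N), for 0.3 s.
At the end, for the whole second after the job is handed in: The loaded slide stands still on its stop pin (travel 41 to 49 mm) with nothing touching it, after having been pushed to the end (beyond 64 mm); the board lies in its nest (within 6 mm of its centre, not raised); the empty slide is at home (within 4 mm) (value of joint fix_a_slide between 0.041 and 0.049 m and velocity of joint fix_a_slide between -0.005 and 0.005 m/s and horizontal distance between board_mid and fix_a_nest below 0.006 m and z of board_mid in the frame of fix_a_nest below 0.007 m and value of joint fix_b_slide below 0.004 m).
It fails at once if the push plate is gripped or hooked: fingers on its back, sides or top (contact force between the fingers and fix_a_plate above 1 N).
It fails at once if the board is touched by the fingers (contact force between the fingers and board above 0.3 N).
It fails at once if the board comes up out of its nest (z of board_mid in the frame of fix_a_nest above 0.01 m).
It fails at once if the empty slide is pushed (value of joint fix_b_slide above 0.008 m).
It fails at once if a bystander is moved (distance of any of marker, dish, flux, tape from where it was at the start of the episode above 0.02 m).
It also fails if it takes over 40 s, if anything falls off the work surface, if the arm or the gripper's body presses on something with over 40 N, if the wrist force passes 120 N, or if a joint passes its speed limit or range.

ROBOT

A 6-joint arm with a two-finger parallel gripper is mounted at the origin on a cart in front of the work surface, level with it; the furniture and walls round the work are solid. World frame = base frame: x ahead of the robot, y to its left, z up, the work surface at z = 0. Lengths are in m, angles in degrees, forces in N, time in s.
With the tool pointing down it reaches from about 0.35 to 0.925 m from the base axis. Payload 6.4 kg.
Tool frame: the origin (TCP) lies between the finger pads; the fingertips stand 8 mm ahead of it and the grasp point (between the pads) lies 11 mm behind it; z points along the fingers, y is the line along which they close (so a half turn about z gives the same grasp; the last joint's range is limited). The gripper opens to 85 mm and grips with 20 to 120 N. Pads are 22 mm wide; open, the fingers measure 114 mm over their backs; the gripper's body (76 mm by 85 mm) begins 54 mm behind the grasp point. The pads swing forward as they close: fully open they stand 13 mm farther back than shut.
Start: joints at [55.457, 14.043, 89.255, -0, 76.702, -9.975], TCP at [0.27, 0.591, 0.239] pointing down, gripper open.
Joint ranges: [-179.41, 179.41], [-58.25, 129.5], [7.25, 145.43], [-54.29, 234.29], [11.92, 165.04], [-157.13, 157.13]. Speed limits (degrees/s): [147.25, 147.25, 180, 180, 180, 180].

INTERFACE

Orientations are given as a 3x3 rotation matrix whose columns are the frame's x, y, z axes.
In Python, from workcell import get_obs, capture, close_job, search_frame gives the robot as it stands.
- The arm moves only by the tool drive_tool, never from a script. Its argument "rows" is a list of rows, each an object of numbers: "dx", "dy", "dz": the shift along the world's x, y, z in mm; "wx", "wy", "wz": the turn, a rotation vector about the world's x, y, z in degrees; "claw": the opening, from -1 (shut) to 1 (fully open). In form: [{"dx": .., "dy": .., "dz": .., "wx": .., "wy": .., "wz": .., "claw": ..}, ...]. A call has 1 to 12 rows; each row shifts and turns the commanded pose from where the row before left it; what a row does not reach is not made up. A row lasts 1/8 s, in which the tool goes at most 62.5 mm and 10.7 degrees, less where a joint would pass 70% of its speed; a pose out of reach is approached as far as the arm can. A call with a gripper value outside its range is refused whole. The fingers move at their own pace and stop on an object; the grip force is fixed at half the most. Time passes only in rows, so rows that do not move let the fingers close. It gives the time, the measured TCP pose, the force, the opening and the grip force at its end, in the units of the state.
- get_obs(): the state, without advancing time (a new reading comes with each control period).
- capture(name): name is "side" or "top"; returns a dict with "color" (384x512x3 uint8, red, green, blue), "mtx" (3x3 intrinsics, pixels), "R" (3x3) and "t" (3): a world point X has camera coordinates R X + t. Camera axes: x right, y down, z forward; pixel columns grow to the right and rows downward; lengths in m; the calibration is good to about 2 mm. A picture is of the moment at which its call begins. There is no depth.
- close_job(): hands the job in; it is judged then, once.
Trained networks look in a picture, given as the dict that the camera call returned (one of the last four; its "shot" number tells which), for a name from the list of things; names that differ only in an ending like _2 or _b are one class to them, and where a whole thing is asked for, a point or a joint stands for the part that bears it (a point fixed in the world has none). Each returns a list of dicts, best first, with "p" (0 to 1); they miss things now and then, are a little off and sometimes report something else, mostly with a low value. They report only what shows in the picture. A call takes as long as a camera call. They do not tell look-alikes from the thing itself.
- search_frame(picture, thing): "centre" ([x, y, z] in m, in the coordinates of the camera as it stood for that picture, good to about 4 mm: the middle of the surface that is visible of it).
The state is a dict: "clock": time; "joints": joint angles; "joint_vel": joint speeds; "joint_efforts": joint torques, N m; "position": TCP position; "tool_rot": TCP orientation; "ft_force": force on the tool from outside, world axes, zero at the start; "wrist_torque": the same for the moment, N m; "opening": finger opening in m; "gripper_force": force on a finger pad.
Only numpy, scipy, OpenCV 4.12 (cv2) and the standard library are available. Lean on these libraries where they do the work, as an engineer would, in place of code of your own. Each camera call takes 0.05 s, during which the arm holds its last target. There are 200 camera calls.

## Working session

There is one attempt and no reset: what is moved stays moved. The work goes in short steps, Python scripts to look and compute and a tool call to move; the robot and the scene stay as the last step left them, time stands still between calls to the robot, and variables do not carry over. Pictures are saved under pics/ and viewed, at most 10 in all, crops included, and the job is handed in when it is done.

Besides the shell and the picture viewer there is one more tool, called after ">>>" as name(argument=value, ...), one argument or row to a line, values as JSON. drive_tool: Moves the arm, as the interface text tells. Its arguments: {"type":"object","properties":{"rows":{"type":"array","items":{"type":"object","properties":{"dx":{"type":"number"},"dy":{"type":"number"},"dz":{"type":"number"},"wx":{"type":"number"},"wy":{"type":"number"},"wz":{"type":"number"},"claw":{"type":"number"}}}}},"required":["rows"]}

```bash
mkdir -p pics; cat > h.py <<'E'
import numpy as np, cv2
from workcell import get_obs, capture, close_job, search_frame
def world(c,p): return c["R"].T@(np.array(p)-c["t"])
def pix(c,X):
    q=c["mtx"]@(c["R"]@np.array(X)+c["t"]); return q[:2]/q[2]
def ray(c,uv,z):
    d=c["R"].T@np.linalg.solve(c["mtx"],[uv[0],uv[1],1]); o=-c["R"].T@c["t"]
    return o+d*(z-o[2])/d[2]
E
python3 - <<'E'
from h import *
for n in ["top","side"]:
    c=capture(n); cv2.imwrite(f"pics/{n}0.png",cv2.resize(c["color"][:,:,::-1],(800,600)))
    print(n,world(c,[0,0,0]).round(3))
    for t in ["fix_a","fix_a_push","fix_a_nest","board","marker","dish","flux","tape"]:
        print(t,[(round(d["p"],2),world(c,d["centre"]).round(3).tolist(),pix(c,world(c,d["centre"])).round().tolist()) for d in search_frame(c,t)[:3]])
E
```

```text
top [ 0.33  -0.075  1.047]
fix_a [(0.71, [0.606, -0.151, 0.022], [285.0, 175.0]), (0.66, [0.593, 0.279, 0.023], [127.0, 175.0]), (0.17, [0.618, 0.058, 0.018], [209.0, 169.0])]
fix_a_push [(0.72, [0.536, -0.156, 0.024], [287.0, 200.0])]
fix_a_nest [(0.58, [0.532, -0.16, 0.027], [288.0, 202.0])]
board [(0.82, [0.654, -0.292, 0.002], [335.0, 162.0]), (0.81, [0.484, -0.0, 0.001], [228.0, 219.0]), (0.76, [0.603, -0.15, 0.027], [285.0, 176.0])]
marker [(0.55, [0.374, 0.078, 0.011], [196.0, 259.0])]
dish [(0.71, [0.606, -0.151, 0.023], [285.0, 175.0]), (0.67, [0.508, -0.382, 0.004], [369.0, 215.0])]
flux [(0.82, [0.637, -0.409, 0.058], [384.0, 163.0])]
tape [(0.64, [0.621, 0.054, 0.018], [210.0, 168.0])]
side [0.401 1.082 1.042]
fix_a [(0.85, [0.601, 0.282, 0.023], [223.0, 284.0]), (0.65, [0.625, -0.123, 0.023], [234.0, 192.0])]
fix_a_push [(0.73, [0.538, -0.145, 0.021], [260.0, 190.0])]
fix_a_nest [(0.6, [0.539, -0.143, 0.021], [259.0, 190.0])]
board [(0.74, [0.648, -0.405, 0.043], [238.0, 143.0]), (0.73, [0.49, 0.006, -0.001], [270.0, 225.0]), (0.28, [0.536, -0.147, 0.024], [260.0, 189.0])]
marker [(0.67, [0.373, 0.081, 0.01], [305.0, 241.0])]
dish [(0.59, [0.505, -0.377, 0.01], [274.0, 155.0])]
flux [(0.62, [0.644, -0.406, 0.041], [239.0, 143.0])]
tape [(0.47, [0.625, 0.067, 0.013], [226.0, 233.0])]
```

View pics/top0.png

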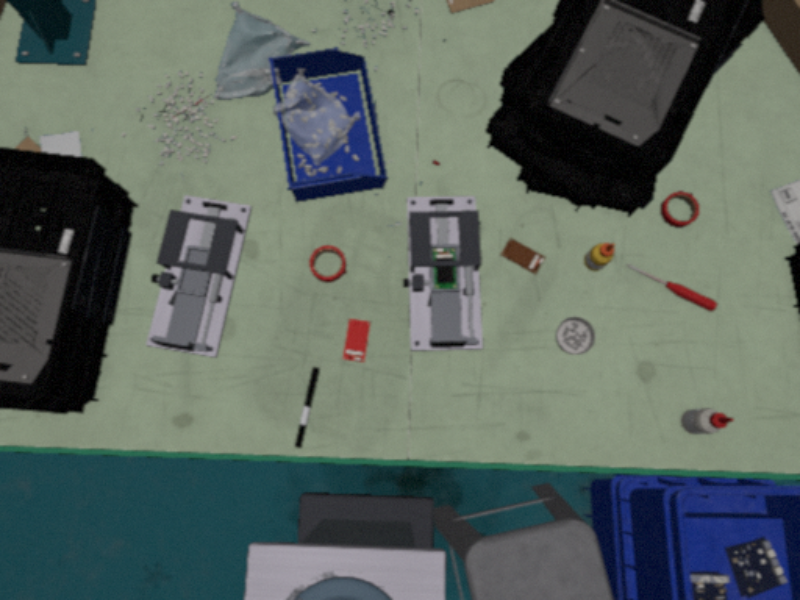

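View pics/side0.png

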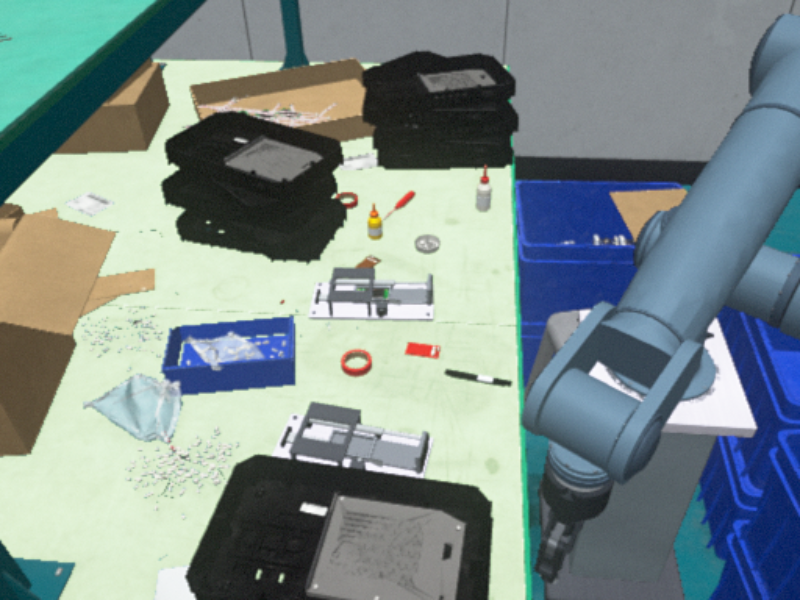

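Both views show the board (green and black) in the right-hand fixture, with its plate at about (407–482, 197–350) in the 800 px top view and its yaw near 0. The red and brown cards are look-alikes. Next I'll fit the base plate precisely.

```bash
cat > fit.py <<'E'
from h import *
from scipy.optimize import minimize
def outline(x,y,a):
    c,s=np.cos(a),np.sin(a); P=[(-.145,-.062),(.135,-.062),(.135,.062),(-.145,.062)]
    return [[x+c*u-s*v,y+s*u+c*v,.01] for u,v in P]
if __name__=="__main__":
    c=capture("top"); im=c["color"].astype(int); 
    # bench is green: measure of non-greenness
    g=(im[:,:,1]-(im[:,:,0]+im[:,:,2])/2).astype(np.float32); g=cv2.resize(g,None,fx=4,fy=4,interpolation=cv2.INTER_LINEAR)
    hi=np.median(g[600:1000,1000:1080])
    print("bench",hi)
    def band(p,o):
        x,y,a=p; cc,s=np.cos(a),np.sin(a)
        u=np.linspace(-.145,.135,60); v=np.linspace(-.055,.055,30)
        pts=[(t,-.062-o) for t in u]+[(t,.062+o) for t in u if abs(t)>.07]+[(-.145-o,t) for t in v]+[(.135+o,t) for t in v]
        vals=[]
        for a1,b1 in pts:
            q=pix(c,[x+cc*a1-s*b1,y+s*a1+cc*b1,.01 if o<0 else .01])
            vals.append(g[int(q[1]*4+2),int(q[0]*4+2)])
        return np.mean(vals)
    f=lambda p: band(p,-.004)-band(p,.004)
    r=min((minimize(f,[.6+dx,-.155+dy,a],method="Nelder-Mead",options=dict(initial_simplex=[[.6+dx,-.155+dy,a],[.61+dx,-.155+dy,a],[.6+dx,-.145+dy,a],[.6+dx,-.155+dy,a+.05]])) for dx in(-.005,.005) for dy in(-.004,.004) for a in (-.03,.03,.0)),key=lambda r:r.fun)
    print(r.x,r.fun); x,y,a=r.x
    R=lambda u,v:np.array([x+np.cos(a)*u-np.sin(a)*v,y+np.sin(a)*u+np.cos(a)*v])
    print("push",R(-.143,0),"yaw",np.degrees(a))
    out=[]
    for n in("top","side"):
        c=capture(n); k=4; im=cv2.resize(c["color"][:,:,::-1],None,fx=k,fy=k,interpolation=cv2.INTER_CUBIC)
        dr=lambda L,col:cv2.polylines(im,[np.array([(pix(c,X)+.5)*k for X in L]).astype(int)],True,col,1)
        dr(outline(x,y,a),(0,0,255))
        dr([[*R(-.143,v),z] for v,z in((-.028,.021),(.028,.021),(.028,.063),(-.028,.063))],(255,0,0))
        m=((pix(c,[x,y,.03])+.5)*k).astype(int); out.append(im[m[1]-250:m[1]+250,m[0]-200:m[0]+200])
    cv2.imwrite("pics/fit.png",np.hstack(out))
E
python3 fit.py
```

```text
bench 15.28125
[ 0.62030852 -0.14876285  0.04603762] -19.386926651000977
push [ 0.47746003 -0.1553439 ] yaw 2.637761467816633
```

View pics/fit.png

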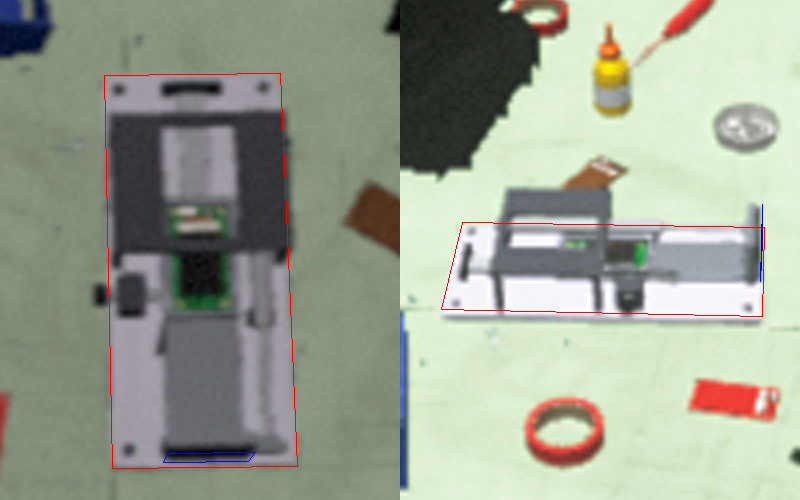

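The overlay matches the plate in both views to about 2 mm. The push pad is at about (0.4775, -0.155), with yaw +2.6°.

```bash
python3 - <<'E'
from h import *
o=get_obs(); print(o["clock"],o["position"],o["tool_rot"],o["opening"])
E
```

```text
1.05 [0.27027164 0.59115302 0.23930636] [[-9.09468951e-01  4.15771844e-01  3.10670681e-05]
 [ 4.15771843e-01  9.09468951e-01 -2.85881368e-05]
 [-4.01406762e-05 -1.30832106e-05 -9.99999999e-01]] 0.08551949006369323
```

>>> drive_tool(
  rows=[
    {"dz": 50, "claw": -1},
    {"dx": 20, "dy": -50, "dz": 20, "claw": -1},
    {"dx": 20, "dy": -55, "claw": -1},
    {"dx": 20, "dy": -55, "claw": -1},
    {"dx": 20, "dy": -55, "claw": -1},
    {"dx": 20, "dy": -55, "claw": -1},
    {"dx": 20, "dy": -55, "claw": -1},
    {"dy": -60, "claw": -1},
    {"dy": -60, "claw": -1},
    {"dy": -60, "claw": -1},
    {"dy": -60, "claw": -1},
    {"claw": -1},
  ],
)

```text
validation failed for argument at $.ro...
```

>>> drive_tool(
  rows=[
    {"dx": 0, "dy": 0, "dz": 50, "wx": 0, "wy": 0, "wz": 0, "claw": -1},
    {"dx": 20, "dy": -50, "dz": 20, "wx": 0, "wy": 0, "wz": 3, "claw": -1},
    {"dx": 20, "dy": -55, "dz": 0, "wx": 0, "wy": 0, "wz": 3, "claw": -1},
    {"dx": 20, "dy": -55, "dz": 0, "wx": 0, "wy": 0, "wz": 3, "claw": -1},
    {"dx": 20, "dy": -55, "dz": 0, "wx": 0, "wy": 0, "wz": 3, "claw": -1},
    {"dx": 20, "dy": -55, "dz": 0, "wx": 0, "wy": 0, "wz": 3, "claw": -1},
    {"dx": 20, "dy": -55, "dz": 0, "wx": 0, "wy": 0, "wz": 3, "claw": -1},
    {"dx": 0, "dy": -55, "dz": 0, "wx": 0, "wy": 0, "wz": 3, "claw": -1},
    {"dx": 0, "dy": -55, "dz": 0, "wx": 0, "wy": 0, "wz": 3, "claw": -1},
    {"dx": 0, "dy": -55, "dz": 0, "wx": 0, "wy": 0, "wz": 3, "claw": -1},
    {"dx": 0, "dy": -55, "dz": 0, "wx": 0, "wy": 0, "wz": 0, "claw": -1},
    {"dx": 0, "dy": 0, "dz": 0, "wx": 0, "wy": 0, "wz": 0, "claw": -1},
  ],
)

```text
clock: 2.55
position: [0.3903, 0.0432, 0.3095]
tool_rot: [[-0.999, -0.035, 0.001], [-0.035, 0.999, -0.001], [-0.001, -0.001, -1.0]]
ft_force: [0.4, 0.5, 0.1]
opening: -0.0
gripper_force: 0.0
```

>>> drive_tool(
  rows=[
    {"dx": 10, "dy": -50, "dz": -20, "wx": 0, "wy": 0, "wz": 0.6, "claw": -1},
    {"dx": 10, "dy": -50, "dz": -20, "wx": 0, "wy": 0, "wz": 0, "claw": -1},
    {"dx": 10, "dy": -50, "dz": -20, "wx": 0, "wy": 0, "wz": 0, "claw": -1},
    {"dx": 10, "dy": -50, "dz": -20, "wx": 0, "wy": 0, "wz": 0, "claw": -1},
    {"dx": 0, "dy": 0, "dz": -50, "wx": 0, "wy": 0, "wz": 0, "claw": -1},
    {"dx": 0, "dy": 0, "dz": -50, "wx": 0, "wy": 0, "wz": 0, "claw": -1},
    {"dx": 0, "dy": 0, "dz": -50, "wx": 0, "wy": 0, "wz": 0, "claw": -1},
    {"dx": 0, "dy": 0, "dz": -35, "wx": 0, "wy": 0, "wz": 0, "claw": -1},
    {"dx": 0, "dy": 0, "dz": 0, "wx": 0, "wy": 0, "wz": 0, "claw": -1},
    {"dx": 0, "dy": 0, "dz": 0, "wx": 0, "wy": 0, "wz": 0, "claw": -1},
  ],
)

```text
clock: 3.8
position: [0.4316, -0.1539, 0.0457]
tool_rot: [[-0.999, -0.054, 0.002], [-0.054, 0.999, -0.001], [-0.002, -0.001, -1.0]]
ft_force: [-0.0, -0.9, 1.5]
opening: 0.0
gripper_force: 0.0
```

```bash
python3 - <<'E'
from h import *
print(get_obs()["position"]); out=[]
for n in("top","side"):
    c=capture(n); k=4; im=cv2.resize(c["color"][:,:,::-1],None,fx=k,fy=k,interpolation=cv2.INTER_CUBIC)
    m=((pix(c,[.52,-.155,.04])+.5)*k).astype(int); out.append(im[m[1]-250:m[1]+250,m[0]-200:m[0]+200])
cv2.imwrite("pics/pre.png",np.hstack(out))
E
```

```text
[ 0.43155951 -0.15393724  0.04572934]
```

View pics/pre.png

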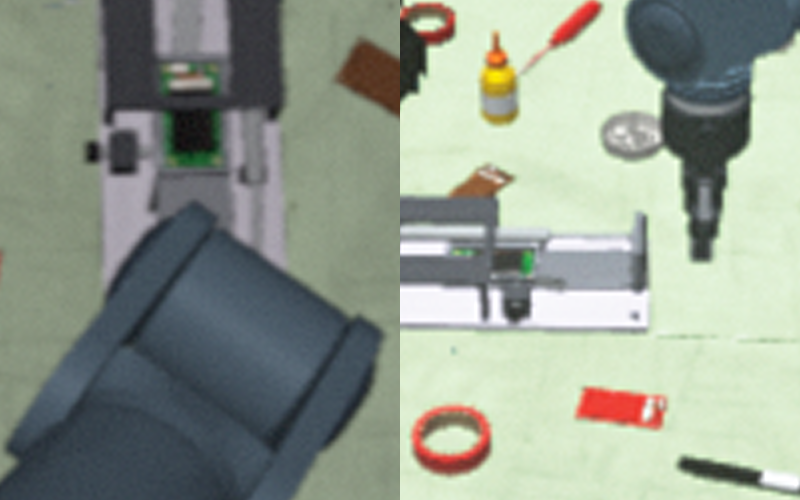

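The side view shows the closed fingers in front of the push plate at pad height, with a gap of about 35 mm. I'll push along the fixture's axis.

>>> drive_tool(
  rows=[
    {"dx": 10, "dy": -3, "dz": 0, "wx": 0, "wy": 0, "wz": 0, "claw": -1},
    {"dx": 12, "dy": 0.5, "dz": 0, "wx": 0, "wy": 0, "wz": 0, "claw": -1},
    {"dx": 8, "dy": 0.4, "dz": 0, "wx": 0, "wy": 0, "wz": 0, "claw": -1},
    {"dx": 8, "dy": 0.4, "dz": 0, "wx": 0, "wy": 0, "wz": 0, "claw": -1},
    {"dx": 8, "dy": 0.4, "dz": 0, "wx": 0, "wy": 0, "wz": 0, "claw": -1},
    {"dx": 8, "dy": 0.4, "dz": 0, "wx": 0, "wy": 0, "wz": 0, "claw": -1},
  ],
)

```text
clock: 4.65
position: [0.4837, -0.1546, 0.0441]
tool_rot: [[-0.999, -0.053, -0.003], [-0.053, 0.999, 0.0], [0.003, 0.001, -1.0]]
ft_force: [-6.4, -0.2, 6.0]
opening: -0.0
gripper_force: 3.1
```

>>> drive_tool(
  rows=[
    {"dx": 9, "dy": 0.4, "dz": 0, "wx": 0, "wy": 0, "wz": 0, "claw": -1},
    {"dx": 9, "dy": 0.4, "dz": 0, "wx": 0, "wy": 0, "wz": 0, "claw": -1},
    {"dx": 9, "dy": 0.4, "dz": 0, "wx": 0, "wy": 0, "wz": 0, "claw": -1},
    {"dx": 8, "dy": 0.4, "dz": 0, "wx": 0, "wy": 0, "wz": 0, "claw": -1},
    {"dx": 8, "dy": 0.4, "dz": 0, "wx": 0, "wy": 0, "wz": 0, "claw": -1},
    {"dx": 0, "dy": 0, "dz": 0, "wx": 0, "wy": 0, "wz": 0, "claw": -1},
  ],
)

```text
clock: 5.4
position: [0.5265, -0.1523, 0.0439]
tool_rot: [[-0.999, -0.054, -0.004], [-0.054, 0.999, 0.001], [0.004, 0.001, -1.0]]
ft_force: [-6.6, -1.1, 4.9]
opening: -0.0001
gripper_force: 3.1
```

Static force is 6.6 N, so travel is about 60 mm or more. I'll push on in small steps until I feel the end stop.

>>> drive_tool(
  rows=[
    {"dx": 4, "dy": 0.2, "dz": 0, "wx": 0, "wy": 0, "wz": 0, "claw": -1},
    {"dx": 4, "dy": 0.2, "dz": 0, "wx": 0, "wy": 0, "wz": 0, "claw": -1},
    {"dx": 0, "dy": 0, "dz": 0, "wx": 0, "wy": 0, "wz": 0, "claw": -1},
  ],
)

```text
clock: 5.78
position: [0.5341, -0.1519, 0.0438]
tool_rot: [[-0.999, -0.053, -0.004], [-0.053, 0.999, 0.001], [0.004, 0.001, -1.0]]
ft_force: [-6.7, 0.0, 4.6]
opening: -0.0001
gripper_force: 3.3
```

>>> drive_tool(
  rows=[
    {"dx": 3, "dy": 0.1, "dz": 0, "wx": 0, "wy": 0, "wz": 0, "claw": -1},
    {"dx": 2, "dy": 0.1, "dz": 0, "wx": 0, "wy": 0, "wz": 0, "claw": -1},
    {"dx": 0, "dy": 0, "dz": 0, "wx": 0, "wy": 0, "wz": 0, "claw": -1},
  ],
)

```text
clock: 6.15
position: [0.5378, -0.1517, 0.0437]
tool_rot: [[-0.999, -0.054, -0.008], [-0.054, 0.999, 0.002], [0.008, 0.002, -1.0]]
ft_force: [-12.2, -1.0, 8.5]
opening: -0.0001
gripper_force: 6.1
```

The force has jumped to 12 N and the tool has stalled, so this is the end stop. Now I'll back straight off.

>>> drive_tool(
  rows=[
    {"dx": 0, "dy": 0, "dz": 0, "wx": 0, "wy": 0, "wz": 0, "claw": -1},
    {"dx": -8, "dy": -0.4, "dz": 0, "wx": 0, "wy": 0, "wz": 0, "claw": -1},
    {"dx": -8, "dy": -0.4, "dz": 0, "wx": 0, "wy": 0, "wz": 0, "claw": -1},
    {"dx": -8, "dy": -0.4, "dz": 0, "wx": 0, "wy": 0, "wz": 0, "claw": -1},
    {"dx": -10, "dy": -0.5, "dz": 0, "wx": 0, "wy": 0, "wz": 0, "claw": -1},
    {"dx": -15, "dy": -0.7, "dz": 0, "wx": 0, "wy": 0, "wz": 0, "claw": -1},
    {"dx": -25, "dy": -1.2, "dz": 0, "wx": 0, "wy": 0, "wz": 0, "claw": -1},
    {"dx": -25, "dy": -1, "dz": 0, "wx": 0, "wy": 0, "wz": 0, "claw": -1},
    {"dx": 0, "dy": 0, "dz": 0, "wx": 0, "wy": 0, "wz": 0, "claw": -1},
    {"dx": 0, "dy": 0, "dz": 0, "wx": 0, "wy": 0, "wz": 0, "claw": -1},
    {"dx": 0, "dy": 0, "dz": 0, "wx": 0, "wy": 0, "wz": 0, "claw": -1},
    {"dx": 0, "dy": 0, "dz": 0, "wx": 0, "wy": 0, "wz": 0, "claw": -1},
  ],
)

```text
clock: 7.65
position: [0.4418, -0.1568, 0.0444]
tool_rot: [[-0.999, -0.053, 0.0], [-0.053, 0.999, -0.0], [-0.0, -0.0, -1.0]]
ft_force: [0.4, -0.1, 0.3]
opening: -0.0002
gripper_force: 0.0
```

```bash
python3 - <<'E'
from h import *
print(get_obs()["position"],get_obs()["ft_force"]); out=[]
a=.046; P=lambda u,v,z:[.6203+np.cos(a)*u-np.sin(a)*v,-.1488+np.sin(a)*u+np.cos(a)*v,z]
for n in("top","side"):
    c=capture(n); k=4; im=cv2.resize(c["color"][:,:,::-1],None,fx=k,fy=k,interpolation=cv2.INTER_CUBIC)
    L=[P(-.143+.045,v,z) for v,z in((-.028,.021),(.028,.021),(.028,.063),(-.028,.063))]
    cv2.polylines(im,[np.array([(pix(c,X)+.5)*k for X in L]).astype(int)],True,(255,0,0),1)
    m=((pix(c,[.57,-.155,.04])+.5)*k).astype(int); out.append(im[m[1]-250:m[1]+250,m[0]-200:m[0]+200])
cv2.imwrite("pics/post.png",np.hstack(out))
E
```

```text
[ 0.44183634 -0.15684407  0.04440559] [ 0.38831537 -0.08855631  0.2894727 ]
```

View pics/post.png

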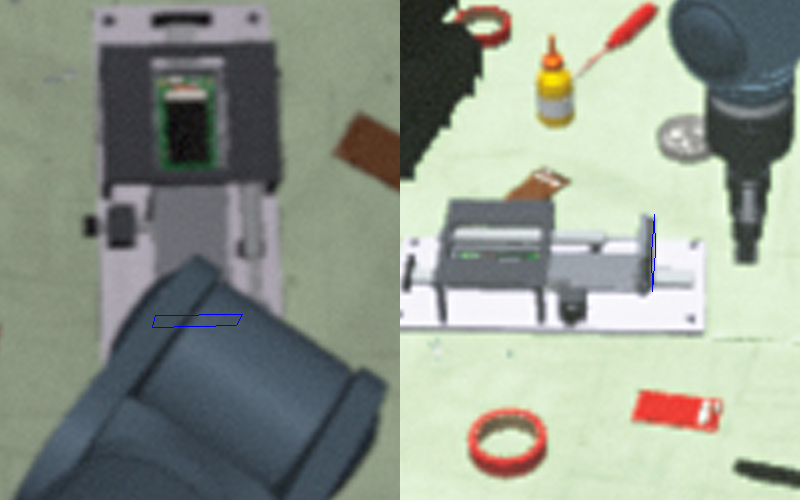

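The slide is latched at mid travel. Its push plate lines up with the predicted 45 mm outline at about (652, 250) in the side crop. The board lies under the window and the fingers are clear.

```bash
python3 -c "
from workcell import close_job; print(close_job())"
```

```text
the job is handed in; nothing more can be done
None
```

The loaded slide was pushed to its end stop and let go, it is now latched on its pin with the board under the window, and the job is handed in; no verdict was returned.

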